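# Clamp the bag arm of a vegetable stall on the flat of its post

### The arm

A 7-joint arm with a two-finger parallel gripper is mounted at the origin on the work surface. World frame = base frame: x ahead of the robot, y to its left, z up, the work surface at z = 0. Lengths are in m, angles in degrees, forces in N, time in s.
With the tool pointing down it reaches from about 0.35 to 0.9 m from the base axis. Payload 19.9 kg.
Tool frame: the origin (TCP) lies midway between the tips of the shut fingers; the grasp point (between the pads) lies 19 mm behind it; z points along the fingers, y is the direction in which the jaws open and shut (so a half turn about z gives the same grasp; the last joint's range is limited). The gripper opens to 85 mm and grips with 20 to 120 N. Pads are 22 mm wide; open, the fingers measure 114 mm over their backs; the gripper's body (76 mm by 85 mm) begins 54 mm behind the grasp point. The pads swing forward as they close: fully open they stand 13 mm farther back than shut.
Start: joints at [-72.565, 23.915, -0.59, 92.452, 0.269, 63.638, -3.037], TCP at [0.212, 0.588, 0.231] pointing down, gripper open.
Joint ranges: [-161.28, 161.28], [-22.2, 115.67], [-73.04, 71.86], [3.21, 147.25], [-68.34, 248.33], [10.77, 114.83], [-161.83, 161.83]. Speed limits (degrees/s): [108.29, 108.29, 136.94, 136.94, 172.46, 172.46, 172.46].

### API

Orientations are given as a 3x3 rotation matrix whose columns are the frame's x, y, z axes.
In Python, from plant import sensors, optics, robot gives the robot as it stands.
- The arm moves only by the tool step_arm, never from a script. Its argument "moves" is a list that holds one entry, the list of rows, each a list of 7 numbers: the turn, a rotation vector about the tool's x, y, z in degrees, then the shift along the tool's x, y, z in m, then the finger opening in m, from 0 to 0.0854. In form: [[[rx, ry, rz, dx, dy, dz, grip], ...]]. A call has 1 to 5 rows; each row shifts and turns the commanded pose from where the row before left it, along the tool's axes as they then stand; what a row does not reach is not made up. A row lasts 1/10 s, in which the tool goes at most 50 mm and 8.59 degrees, less where a joint would pass 70% of its speed; a pose out of reach is approached as far as the arm can. A call with a gripper value outside its range is refused whole. The fingers move at their own pace and stop on an object; "squeeze" is the grip in N (left out, the last holds). Time passes only in rows, so rows that do not move let the fingers close. It gives the time, the measured TCP pose, the force and the opening at its end, in the units of the state.
- sensors.sense(): the state, without advancing time (a new reading comes with each control period).
- optics.capture(name): name is "scene" or "side" or "wrist"; returns a dict with "pixels" (480x640x3 uint8, red, green, blue), "intrinsics" (3x3 intrinsics, pixels), "R" (3x3) and "t" (3): a world point X has camera coordinates R X + t; the wrist camera has in their place "hand_eye" (4x4, takes a point from camera to tool coordinates, whose origin is the TCP and whose axes are the flange's). Camera axes: x right, y down, z forward; pixel columns grow to the right and rows downward; lengths in m; the calibration is good to about 2 mm. A picture is of the moment at which its call begins: read the wrist's pose just before it. There is no depth.
- robot.hand_in(): hands the job in, once; it reports no verdict.
The state is a dict: "t": time; "joint_pos": joint angles; "dq": joint speeds; "tau": joint torques, N m; "ee_pos": TCP position; "tool_rot": TCP orientation; "force": force on the tool from outside, world axes, zero at the start; "moment": the same for the moment, N m; "grip_width": finger opening in m.
Only numpy, scipy, OpenCV 4.12 (cv2) and the standard library are available. Lean on these libraries where they do the work, as an engineer would, in place of code of your own. Each camera call takes 0.05 s, during which the arm holds its last target.

### The job

On the market stall stands a short steel post with a loose collar that carries a bag arm; at the other side of the collar is its set screw with a lever. Push the arm gently with the closed fingers so that the collar turns anticlockwise, seen from above, until you feel it click onto the flat of the post. Then press the lever down until the screw is firmly tight on the flat, without forcing it, let go, and leave the vegetables and the brass weight where they are.

Things in the scene. Friction and masses are not known exactly. Their poses are not given: they have to be found in the camera images.
- post_top (a point): Centre of the top end of the fixed upright steel post, 125 mm above the table. Post: 48 mm diameter, with one deep flat along it (43 mm wide, 11 mm from the axis) that shows at its D-shaped top end above the collar. The flat's direction differs each time and is NOT given by this frame: it lies 0.35 to 2.25 rad anticlockwise from where the screw points at the start
- base (a point): Centre of the underside of the fixed round grey base plate that carries the post, on the table: 170 mm diameter, 12 mm thick, with a shoulder of 64 mm diameter up to 57 mm height under the collar
- collar (a joint): Turn of the 80 mm aluminium collar (62 to 98 mm above the table), rad, growing anticlockwise from above, range -0.4 to 2.5, starts at -0.2 to 0.12. It turns easily (1 to 2 N at bag_arm). A sprung shoe in it drops onto the flat: some 0.25 rad before the flat the collar snaps ahead of the finger by itself and squares up there; driving it on then takes 4 N at once and more after
- bag_arm (a point): Point on the middle line of the bag arm, 90 mm from the post's axis, 80 mm above the table. The arm is a level steel bar, 10 mm wide, 16 mm high, running straight out from the collar, opposite the screw, to an upright 12 mm peg with a ball on top at 112 mm from the axis, 122 mm high. Push it on its side; it must never bear more than 25 N
- screw_hub (a point): Centre of the set screw's hub, 61 mm from the post's axis, 80 mm above the table, on the side of the collar opposite the arm. The screw points level at the post's axis and the lever turns about it
- lever_tip (a point): Centre of the 18 mm black ball at the lever's end, 76 mm from screw_hub. Lever: dark steel bar, 12 mm wide along the screw, 9 mm thick, swinging in the upright plane square to the screw; seen from above it leads off anticlockwise from the hub. It points 22 degrees above level at joint value 0 (its start), level at 0.38
- lever (a joint): Turn of the screw's lever, rad: 0 open (start), grows as it is pressed down (tightens); stays where left. Pressed 52 mm from the hub, 4 or 5 N move it. Off the flat it blocks at 0.15 to 0.25. On the flat the screw meets the post at 0.39; then the force climbs steeply, 5 N per mm; pressed there with 10 to 15 N it stays at 0.41. Never press it with over 25 N
- courgette_a: Pale green courgette 170 mm long, 44 mm thick, lying loose along its x axis; origin on the table under its middle; a bystander
- courgette_b: Pale green courgette 150 mm long, 44 mm thick, lying loose along its x axis; origin on the table under its middle; a bystander
- weight: Brass scale weight, 48 mm in diameter and 78 mm high with a knob on top, standing loose; origin at the centre of its foot; a bystander
Not all that is in view belongs to the job. Of the things like the part that bears post_top, leave any that is purple; of the rest the smaller one is meant.

How it is judged (in metres and radians):
At the end, for the whole second after the job is handed in: The screw is tight on the post's flat: its lever stands at 0.397 rad or more (only reached with the screw squarely on the flat and pressed tight), lever and collar are at rest (value of joint lever above 0.397 rad and not (velocity of joint lever above 0.05 rad/s) and not (velocity of joint lever below -0.05 rad/s) and not (velocity of joint collar above 0.05 rad/s) and not (velocity of joint collar below -0.05 rad/s)); the robot touches nothing.
It fails at once if the fingers press the collar, its bag arm or the lever with more than 25 N (contact force between the fingers and collar above 25 N).
It fails at once if a courgette or the weight is moved by more than 30 mm or tipped (distance of any of courgette_a, courgette_b, weight from where it was at the start of the episode above 0.03 m or angle between weight's own z axis and vertical above 0.5 rad).
It also fails if it takes over 72 s, if anything falls off the work surface, if the arm or the gripper's body presses on something with over 40 N, if the wrist force passes 120 N, or if a joint passes its speed limit or range.

## Working session

There is one attempt and no reset: what is moved stays moved. The work goes in short steps, Python scripts to look and compute and a tool call to move; the robot and the scene stay as the last step left them, time stands still between calls to the robot, and variables do not carry over. Pictures are saved under pics/ and viewed, and the job is handed in when it is done.

Besides the shell and the picture viewer there is one more tool, called by a JSON object that holds its "name" and its "arguments", one argument or row to a line. step_arm: Moves the arm, as the interface text tells. Its arguments: {"type":"object","properties":{"moves":{"type":"array"},"squeeze":{"type":"number"}},"required":["moves"]}

```bash
mkdir -p pics
python3 - <<'E'
from plant import sensors, optics
import cv2, numpy as np
s=sensors.sense(); print({k:np.round(v,3).tolist() for k,v in s.items()})
for n in ["scene","side","wrist"]:
    c=optics.capture(n); cv2.imwrite(f"pics/{n}0.png",c["pixels"][:,:,::-1])
    print(n,{k:np.round(c[k],4).tolist() for k in c if k!="pixels"})
E
ls
```

```text
{'t': 0.0, 'joint_pos': [-72.564, 23.947, -0.591, 92.484, 0.269, 63.64, -3.038], 'dq': [-0.095, 0.057, 0.027, -0.011, 0.019, -0.001, 0.019], 'tau': [-0.0, -86.444, 0.679, -43.492, 0.019, 0.007, 0.0], 'ee_pos': [0.212, 0.588, 0.231], 'tool_rot': [[-0.941, 0.339, -0.0], [0.339, 0.941, -0.001], [-0.0, -0.001, -1.0]], 'force': [0.008, -0.295, -0.488], 'moment': [-0.019, 0.0, 0.049], 'grip_width': 0.085}
scene {'intrinsics': [[443.8595, 0.0, 320.1241], [0.0, 443.8595, 234.8294], [0.0, 0.0, 1.0]], 'R': [[-0.6031, 0.7977, 0.0022], [0.6667, 0.5056, -0.5477], [-0.438, -0.3288, -0.8367]], 't': [0.2651, -0.2817, 1.3451]}
side {'intrinsics': [[458.9302, 0.0, 320.3518], [0.0, 458.9302, 244.1473], [0.0, 0.0, 1.0]], 'R': [[0.974, -0.2265, -0.0081], [-0.1697, -0.7049, -0.6887], [0.1503, 0.6722, -0.725]], 't': [-0.4639, 0.1754, 1.0615]}
wrist {'intrinsics': [[346.8121, 0.0, 318.1716], [0.0, 346.8121, 243.7173], [0.0, 0.0, 1.0]], 'hand_eye': [[0.0003, -0.9541, -0.2993, 0.0762], [1.0, 0.0003, 0.0001, 0.0004], [0.0, -0.2993, 0.9541, -0.1424], [0.0, 0.0, 0.0, 1.0]]}
pics
```

View pics/scene0.png

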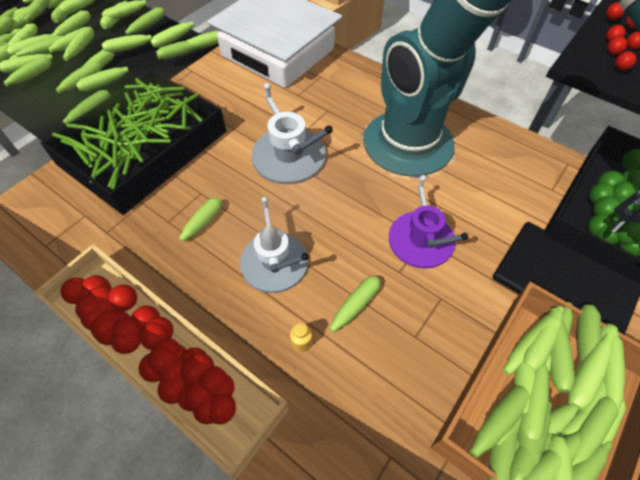

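View pics/side0.png

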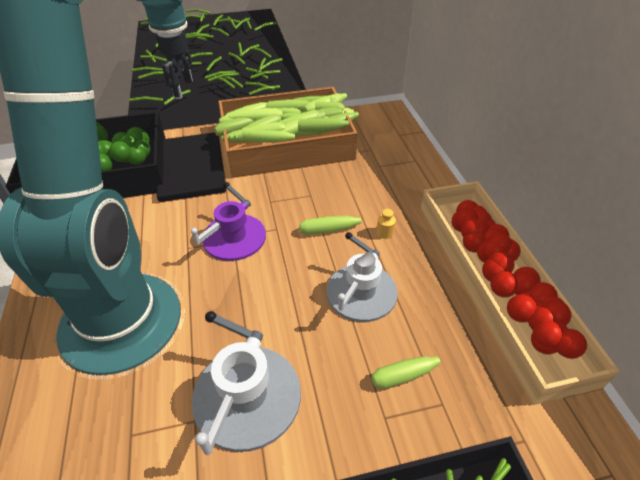

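View pics/wrist0.png

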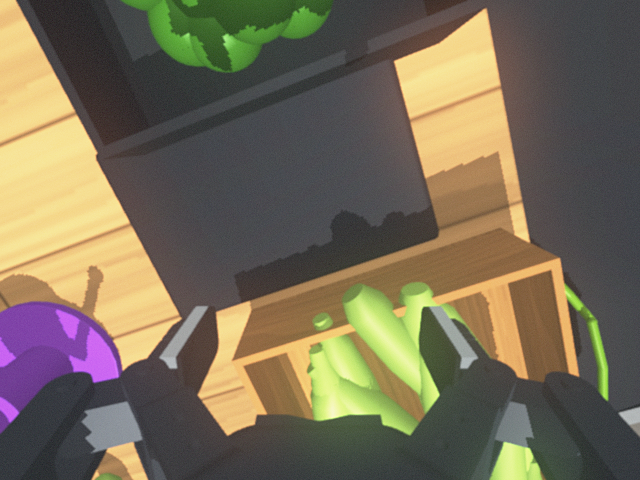

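Candidates for the post and base: grey at scene (288,150) / side (247,393), purple at scene (422,240), and grey at scene (274,260) / side (362,290). Purple is out. Next I measure the sizes and check in crops.

```bash
cat > h.py <<'E'
import numpy as np, cv2
from plant import sensors, optics
K={'scene':np.array([[443.8595,0,320.1241],[0,443.8595,234.8294],[0,0,1]]),'side':np.array([[458.9302,0,320.3518],[0,458.9302,244.1473],[0,0,1]])}
def cams():
    d={}
    for n in ['scene','side']:
        c=optics.capture(n); d[n]=(c['intrinsics'],c['R'],c['t'],c['pixels'])
    return d
def onz(c,u,v,z):
    K,R,t=c[:3]; d=R.T@np.linalg.solve(K,[u,v,1.]); o=-R.T@t
    return o+d*(z-o[2])/d[2]
def tri(cs,uvs):
    A=[];b=[]
    for c,(u,v) in zip(cs,uvs):
        K,R,t=c[:3]; d=R.T@np.linalg.solve(K,[u,v,1.]);d/=np.linalg.norm(d);o=-R.T@t
        P=np.eye(3)-np.outer(d,d);A.append(P);b.append(P@o)
    A=np.vstack(A);b=np.hstack(b);x=np.linalg.lstsq(A,b,rcond=None)[0]
    return x,np.linalg.norm(A@x-b)
def proj(c,X):
    K,R,t=c[:3];p=K@(R@np.asarray(X)+t);return p[:2]/p[2]
E
python3 - <<'E'
from h import *
c=cams()
import pickle;pickle.dump(c,open('c0.pkl','wb'))
def crop(n,x,y,w,h,s,f):
    im=c[n][3][y:y+h,x:x+w,::-1]; cv2.imwrite(f,cv2.resize(im,None,fx=s,fy=s,interpolation=cv2.INTER_CUBIC))
crop('scene',230,185,100,110,5.45,'pics/sc1.png')
crop('side',315,220,100,110,5.45,'pics/si1.png')
# base sizes: side
print(onz(c['side'],194,393,.012),onz(c['side'],300,393,.012))
print(onz(c['side'],327,291,.012),onz(c['side'],397,291,.012))
E
```

```text
[ 0.16222136 -0.22724595  0.012     ] [ 0.37008583 -0.27644163  0.012     ]
[ 0.48377423 -0.03853744  0.012     ] [ 0.64662215 -0.07749208  0.012     ]
```

View pics/sc1.png

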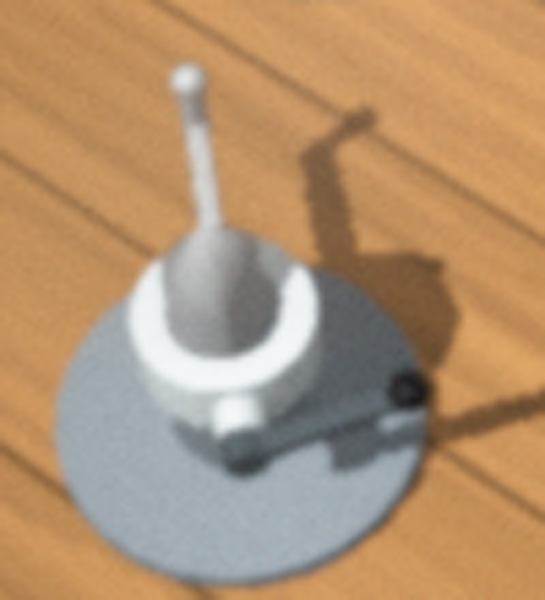

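View pics/si1.png

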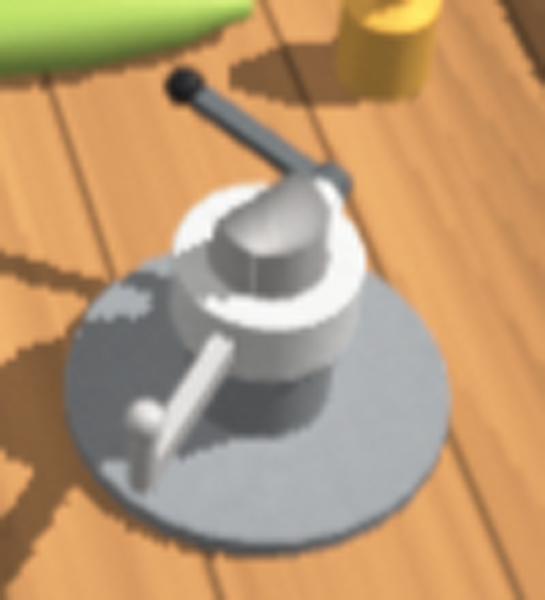

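Run:
```python
from h import *
import pickle;c=pickle.load(open('c0.pkl','rb'));S,D=c['scene'],c['side']
g=lambda x,y,a,b:(a+x/5.45-0.4,b+y/5.45-0.4)
for nm,p,q in [('ball',(187,80),(146,413)),('tip',(409,390),(184,86)),('hub',(243,452),(335,182))]:
    print(nm,*tri([S,D],[g(*p,230,185),g(*q,315,220)]))
# base: mask by grey, ellipse outlines
from scipy.optimize import least_squares
th=np.linspace(0,2*np.pi,200)
def circ(cam,x,y,z,r): return np.array([proj(cam,[x+r*np.cos(a),y+r*np.sin(a),z]) for a in th])
obs={'scene':dict(l=g(55,420,230,185)[0],b=g(0,575,230,185)[1],r=g(430,0,230,185)[0]),'side':dict(l=g(64,0,315,220)[0],r=g(452,0,315,220)[0],b=g(0,542,315,220)[1])}
def f(p):
    e=[]
    for n in obs:
        q=circ(c[n],p[0],p[1],.012,.085);o=obs[n]
        e+=[q[:,0].min()-o['l'],q[:,0].max()-o['r'],q[:,1].max()-o['b']]
    return e
r=least_squares(f,[.57,-.06]);print(r.x,np.round(r.fun,2))
for n in c:
    x,y,w,h=(190,150,200,180) if n=='scene' else (280,180,200,180)
    im=cv2.resize(c[n][3][y:y+h,x:x+w,::-1],None,fx=4,fy=4,interpolation=cv2.INTER_CUBIC)
    for z,R in [(.012,.085),(.098,.04),(.125,.024)]:
        q=((circ(c[n],*r.x,z,R)-[x,y]+.5)*4).astype(int); cv2.polylines(im,[q],True,(0,0,255),1)
    cv2.imwrite(f'pics/ov_{n}.png',im[:600])
```

```text
ball [ 0.49036937 -0.1340426   0.11575862] 0.0013662559510193488
tip [0.55357677 0.04048542 0.10801411] 0.0022591829229630417
hub [ 0.60854795 -0.00671584  0.0822612 ] 0.0036671768207872098
[ 0.5646107  -0.05148539] [-0.71 -1.03  0.62 -0.75 -0.95 -0.52]
```

View pics/ov_scene.png

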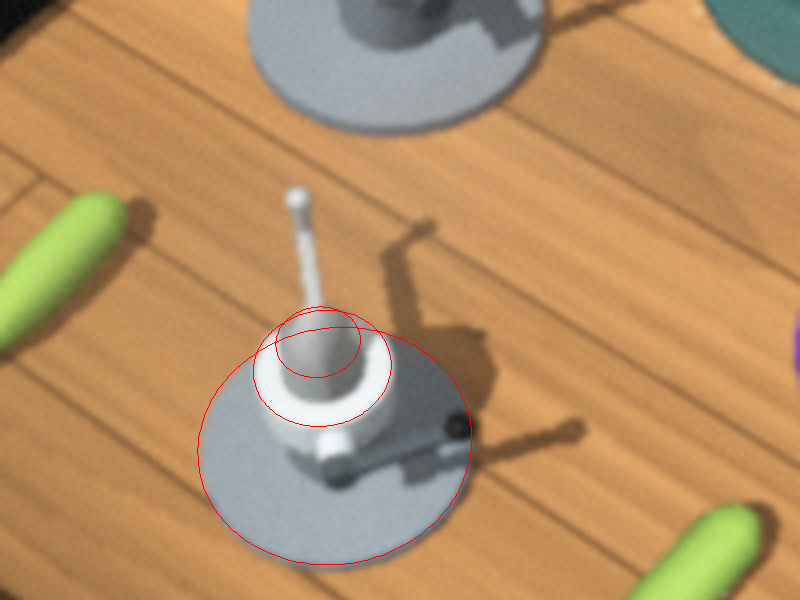

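View pics/ov_side.png

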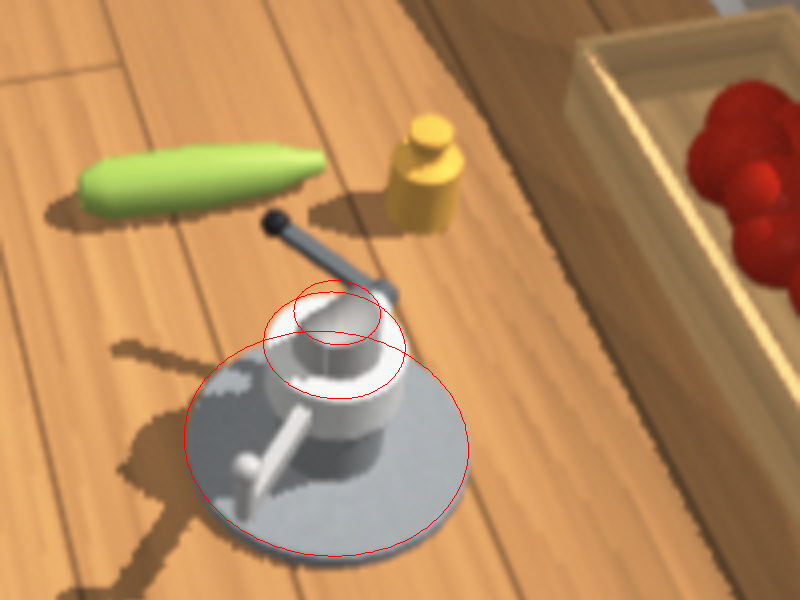

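Run:
```python
from h import *
import pickle;c=pickle.load(open('c0.pkl','rb'));S,D=c['scene'],c['side']
for n,(x,y) in dict(scene=(245,200),side=(335,235)).items():
    cv2.imwrite(f'pics/z_{n}.png',cv2.resize(c[n][3][y:y+50,x:x+60,::-1],None,fx=12,fy=12,interpolation=cv2.INTER_CUBIC))
a=onz(D,280+300/4,180+318/4,.125);b=onz(D,280+370/4,180+282/4,.125)
print(a,b,np.linalg.norm(a-b)); d=b-a;print(np.degrees(np.arctan2(d[0],-d[1])) )
```

```text
[ 0.54398526 -0.05246991  0.125     ] [ 0.58987578 -0.03557072  0.125     ] 0.048903197873154156
110.21623756923128
```

View pics/z_side.png

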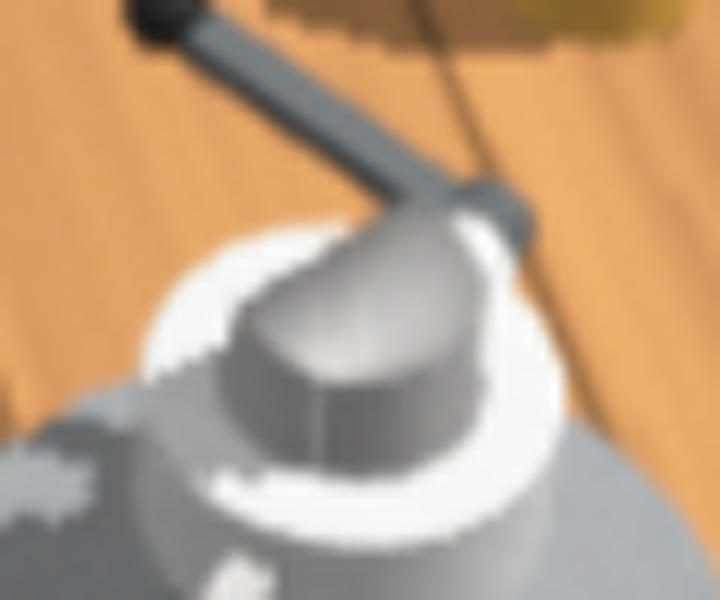

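View pics/z_scene.png

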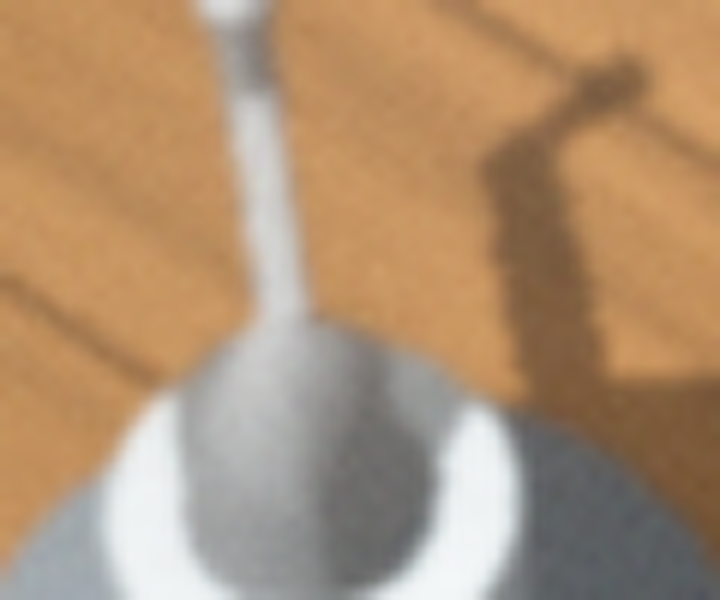

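The grey one at scene (274,260) has a base of about 167 mm, against 213 mm for the other grey one. It fits the given 170 mm, so it is the one meant. From the measurements:
- **Axis:** about (0.566, -0.053).
- **Screw:** at about 47°.
- **Arm:** at about 227°. The ball is at radius 111 mm, which matches the given 112 mm.
- **Flat:** seen at about 112°, so I expect a turn of about 1.15 rad.

I turn the tool and shut the fingers first.

{"name": "step_arm", "arguments": {
  "moves": [
    [[0,0,8,0,0,0,0],[0,0,8,0,0,0,0],[0,0,8,0,0,0,0],[0,0,8,0,0,0,0],[0,0,8,0,0,0,0]]
  ],
  "squeeze": 20
}}

```text
t: 0.75
ee_pos: [0.2118, 0.5879, 0.2311]
tool_rot: [[-0.498, 0.867, -0.0], [0.867, 0.498, -0.0], [-0.0, -0.0, -1.0]]
force: [-0.6, -0.4, 0.2]
grip_width: 0.0123
```

{"name": "step_arm", "arguments": {
  "moves": [
    [[0,0,8,0,0,0,0],[0,0,8,0,0,0,0],[0,0,8,0,0,0,0],[0,0,8,0,0,0,0],[0,0,8,0,0,0,0]]
  ]
}}

```text
t: 1.25
ee_pos: [0.2118, 0.588, 0.2312]
tool_rot: [[0.176, 0.984, -0.0], [0.984, -0.176, -0.0], [-0.0, -0.0, -1.0]]
force: [-0.2, -0.6, 0.0]
grip_width: -0.0
```

{"name": "step_arm", "arguments": {
  "moves": [
    [[0,0,8,0,0,0,0],[0,0,8,0,0,0,0],[0,0,8,0,0,0,0],[0,0,8.5,0,0,0,0]]
  ]
}}

```text
t: 1.65
ee_pos: [0.2118, 0.5879, 0.2312]
tool_rot: [[0.677, 0.736, -0.0], [0.736, -0.677, -0.0], [-0.0, 0.0, -1.0]]
force: [-0.3, -0.1, -0.1]
grip_width: 0.0004
```

{"name": "step_arm", "arguments": {
  "moves": [
    [[0,0,0,-0.0176,0.0364,0,0],[0,0,0,-0.0176,0.0364,0,0],[0,0,0,-0.0176,0.0364,0,0],[0,0,0,-0.0176,0.0364,0,0],[0,0,0,-0.0176,0.0364,0,0]]
  ]
}}

```text
t: 2.15
ee_pos: [0.2875, 0.3988, 0.2313]
tool_rot: [[0.673, 0.74, -0.0], [0.74, -0.673, 0.0], [0.0, -0.0, -1.0]]
force: [0.8, 0.2, 0.8]
grip_width: 0.0002
```

{"name": "step_arm", "arguments": {
  "moves": [
    [[0,0,0,-0.0176,0.0364,0,0],[0,0,0,-0.0176,0.0364,0,0],[0,0,0,-0.0176,0.0364,0,0],[0,0,0,-0.0176,0.0364,0,0],[0,0,0,-0.0176,0.0364,0,0]]
  ]
}}

```text
t: 2.65
ee_pos: [0.3628, 0.2113, 0.2314]
tool_rot: [[0.673, 0.74, 0.0], [0.74, -0.673, 0.001], [0.0, -0.0, -1.0]]
force: [0.9, -0.7, 0.3]
grip_width: 0.0
```

{"name": "step_arm", "arguments": {
  "moves": [
    [[0,0,0,-0.0176,0.0364,0,0],[0,0,0,-0.0176,0.0364,0,0],[0,0,0,-0.0176,0.0364,0,0],[0,0,0,-0.0176,0.0364,0,0],[0,0,0,-0.0176,0.0364,0,0]]
  ]
}}

```text
t: 3.15
ee_pos: [0.4382, 0.0237, 0.2316]
tool_rot: [[0.673, 0.74, 0.001], [0.74, -0.673, 0.001], [0.001, -0.0, -1.0]]
force: [0.9, 0.7, -0.4]
grip_width: 0.0
```

{"name": "step_arm", "arguments": {
  "moves": [
    [[0,0,0,-0.0176,0.0364,0,0],[0,0,0,-0.0176,0.0364,0,0],[0,0,0,-0.0176,0.0364,0,0],[0,0,0,0,0,0,0]]
  ]
}}

```text
t: 3.55
ee_pos: [0.4838, -0.0922, 0.2315]
tool_rot: [[0.678, 0.735, 0.001], [0.735, -0.678, -0.002], [-0.001, 0.002, -1.0]]
force: [-0.6, 0.3, 0.4]
grip_width: -0.0004
```

Run:
```python
from h import *
s=sensors.sense(); print(s['ee_pos'],np.round(s['joint_pos'],1))
c=cams(); cv2.imwrite('pics/sc2.png',c['scene'][3][:,:,::-1]);cv2.imwrite('pics/si2.png',c['side'][3][:,:,::-1])
w=optics.capture('wrist');cv2.imwrite('pics/w2.png',w['pixels'][:,:,::-1])
```

```text
[ 0.48378478 -0.09224596  0.23153026] [-37.8  14.5  52.4 112.2 -13.2  59.4 -22.2]
```

View pics/si2.png

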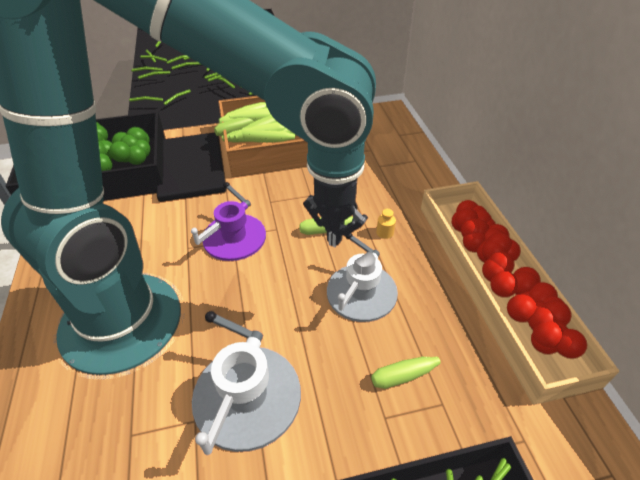

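View pics/w2.png

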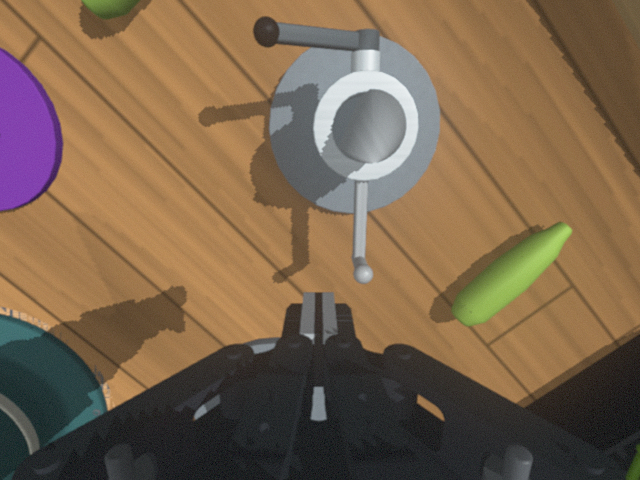

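```bash
cat >> h.py <<'E'
def wcam(s=None,w=None):
    s=s or sensors.sense(); w=w or optics.capture('wrist')
    H=w['hand_eye'];T=np.eye(4);T[:3,:3]=s['tool_rot'];T[:3,3]=s['ee_pos'];M=np.linalg.inv(T@H)
    return (w['intrinsics'],M[:3,:3],M[:3,3],w['pixels'])
E
python3 - <<'E'
from h import *
w=wcam()
p=dict(ball=onz(w,363,273,.117),peg_arm=onz(w,360,255,.088),armroot=onz(w,361,184,.088),hub=onz(w,369,42,.085),tip=onz(w,266,32,.108),
cl=onz(w,366,126,.098))
for k in p: print(k,np.round(p[k],4))
th=np.linspace(0,2*np.pi,200)
im=cv2.resize(w[3][0:300,220:480,::-1],None,fx=2,fy=2)
for z,R in [(.012,.085),(.098,.04),(.125,.024)]:
    q=np.array([proj(w,[.566+R*np.cos(a),-.053+R*np.sin(a),z]) for a in th]);cv2.polylines(im,[((q-[220,0])*2).astype(int)],True,(0,0,255),1)
cv2.imwrite('pics/w3.png',im)
E
```

```text
ball [ 0.4905 -0.1318  0.117 ]
peg_arm [ 0.4944 -0.1286  0.088 ]
armroot [ 0.5348 -0.0822  0.088 ]
hub [ 0.6063 -0.0071  0.085 ]
tip [0.5532 0.0423 0.108 ]
cl [ 0.5656 -0.0497  0.098 ]
```

View pics/w3.png

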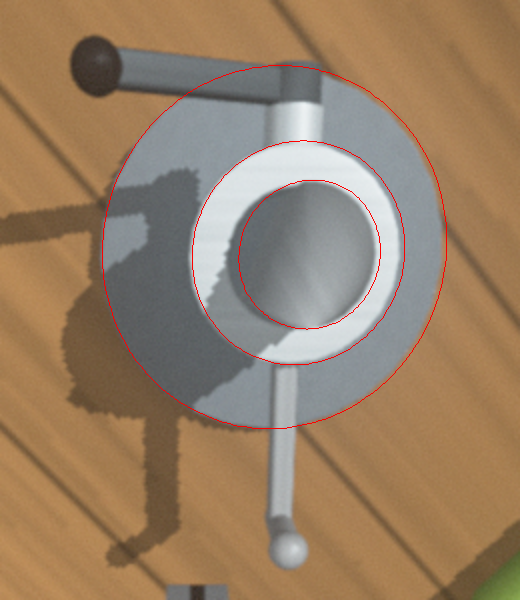

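{"name": "step_arm", "arguments": {
  "moves": [
    [[0,0,0,0.003,0,0.03,0],[0,0,0,0,0,0.03,0],[0,0,0,0,0,0.03,0],[0,0,0,0,0,0.03,0],[0,0,0,0,0,0,0]]
  ]
}}

```text
t: 4.25
ee_pos: [0.4833, -0.0836, 0.1089]
tool_rot: [[0.672, 0.741, -0.005], [0.741, -0.672, 0.0], [-0.003, -0.004, -1.0]]
force: [0.1, 0.0, 1.1]
grip_width: -0.0004
```

Run:
```python
from h import *
s=sensors.sense(); print(s['ee_pos'],np.round(s['joint_pos'],1),s['force'])
w=wcam();cv2.imwrite('pics/w4.png',w[3][:,:,::-1])
```

```text
[ 0.48326828 -0.08363733  0.10891216] [-30.3  25.9  44.7 118.3 -25.3  45.8 -12.6] [0.08649906 0.00319793 1.08242436]
```

View pics/w4.png

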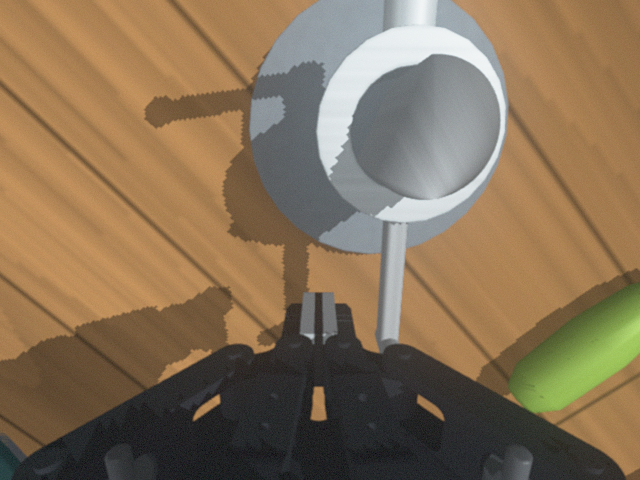

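{"name": "step_arm", "arguments": {
  "moves": [
    [[0,0,0,0,0,0.018,0],[0,0,0,0,0,0.017,0],[0,0,0,0,0,0,0],[0,0,0,0,0,0,0]]
  ]
}}

```text
t: 4.7
ee_pos: [0.4858, -0.0849, 0.0779]
tool_rot: [[0.673, 0.74, 0.001], [0.74, -0.673, 0.0], [0.001, 0.001, -1.0]]
force: [0.1, -0.9, -0.1]
grip_width: -0.0001
```

{"name": "step_arm", "arguments": {
  "moves": [
    [[0,0,0,0,0.005,0,0],[0,0,0,0,0.005,0,0],[0,0,0,0,0.004,0,0],[0,0,0,0,0.003,0,0],[0,0,0,0,0.003,0,0]]
  ]
}}

```text
t: 5.2
ee_pos: [0.4999, -0.0988, 0.0763]
tool_rot: [[0.673, 0.739, -0.0], [0.739, -0.673, 0.0], [-0.0, -0.0, -1.0]]
force: [0.6, 0.5, -0.9]
grip_width: -0.0001
```

{"name": "step_arm", "arguments": {
  "moves": [
    [[0,0,0,0,0.003,0,0],[0,0,0,0,0.003,0,0],[0,0,0,0,0.003,0,0]]
  ]
}}

```text
t: 5.5
ee_pos: [0.506, -0.1042, 0.076]
tool_rot: [[0.673, 0.74, -0.002], [0.74, -0.673, 0.001], [-0.0, -0.002, -1.0]]
force: [-5.3, 6.8, 4.4]
grip_width: -0.0002
```

Run:
```python
from h import *
s=sensors.sense(); print(s['ee_pos'],np.round(s['joint_pos'],1),s['force'])
w=wcam();cv2.imwrite('pics/w5.png',w[3][:,:,::-1])
```

```text
[ 0.50598122 -0.10417981  0.07603294] [-24.5  31.2  41.1 115.7 -29.6  43.8  -7.7] [-5.27013044  6.84707962  4.39328485]
```

View pics/w5.png

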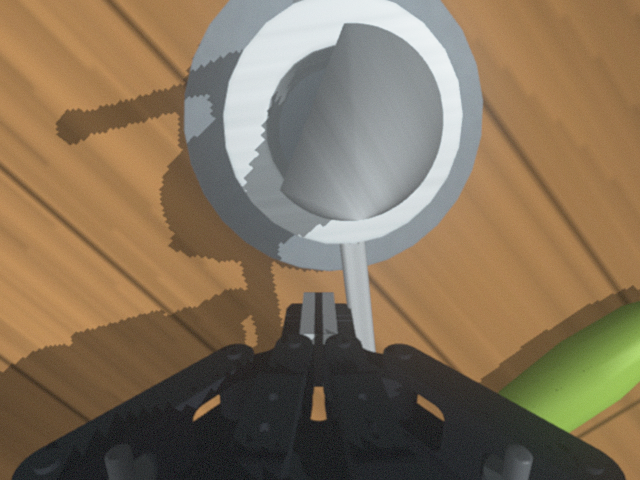

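{"name": "step_arm", "arguments": {
  "moves": [
    [[0,0,-2.5,-0.0006,0.002,0,0],[0,0,-2.5,-0.0006,0.003,0,0]]
  ]
}}

```text
t: 5.75
ee_pos: [0.5095, -0.1086, 0.0762]
tool_rot: [[0.605, 0.797, -0.001], [0.797, -0.605, 0.0], [-0.0, -0.001, -1.0]]
force: [0.0, -0.0, -0.1]
grip_width: 0.0
```

{"name": "step_arm", "arguments": {
  "moves": [
    [[0,0,-2.5,-0.0006,0.003,0,0],[0,0,-2.5,-0.0006,0.003,0,0],[0,0,-2.5,-0.0006,0.003,0,0]]
  ]
}}

```text
t: 6.05
ee_pos: [0.5156, -0.115, 0.0761]
tool_rot: [[0.495, 0.869, -0.001], [0.869, -0.495, 0.001], [0.0, -0.002, -1.0]]
force: [-5.2, 6.4, 3.4]
grip_width: 0.0001
```

{"name": "step_arm", "arguments": {
  "moves": [
    [[0,0,-1.5,-0.0004,0.002,0,0],[0,0,-1.5,-0.0004,0.002,0,0]]
  ]
}}

```text
t: 6.25
ee_pos: [0.5187, -0.1175, 0.0761]
tool_rot: [[0.45, 0.893, -0.001], [0.893, -0.45, 0.001], [0.0, -0.001, -1.0]]
force: [-3.7, 5.0, 1.5]
grip_width: -0.0001
```

{"name": "step_arm", "arguments": {
  "moves": [
    [[0,0,-1.5,-0.0004,0.002,0,0],[0,0,-1.5,-0.0004,0.002,0,0]]
  ]
}}

```text
t: 6.45
ee_pos: [0.5222, -0.1203, 0.0762]
tool_rot: [[0.402, 0.916, -0.001], [0.916, -0.402, 0.0], [0.0, -0.001, -1.0]]
force: [-1.2, 2.6, 0.2]
grip_width: 0.0001
```

Run:
```python
from h import *
s=sensors.sense(); print(s['ee_pos'],np.round(s['joint_pos'],1),s['force'])
w=wcam();cv2.imwrite('pics/w6.png',w[3][:,:,::-1])
```

```text
[ 0.52220938 -0.12033843  0.07617692] [-18.8  31.3  36.1 113.  -26.2  43.9   8.9] [-1.24872803  2.55871583  0.15754118]
```

View pics/w6.png

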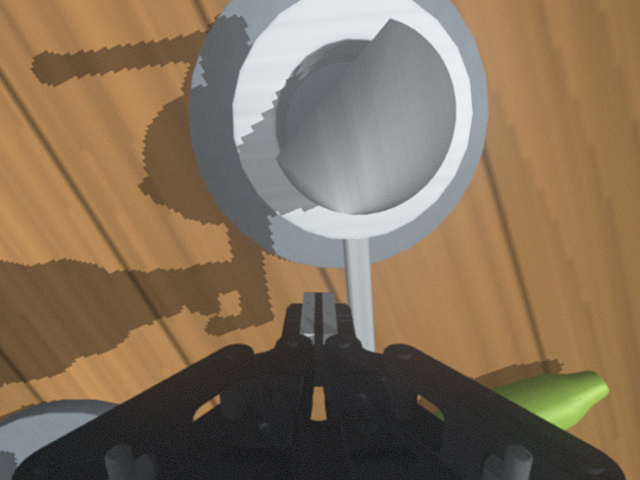

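{"name": "step_arm", "arguments": {
  "moves": [
    [[0,0,-1.5,-0.0004,0.002,0,0],[0,0,-1.5,-0.0004,0.002,0,0],[0,0,-1.5,-0.0004,0.002,0,0],[0,0,-1.5,-0.0004,0.002,0,0]]
  ]
}}

```text
t: 6.9
ee_pos: [0.5288, -0.1247, 0.0762]
tool_rot: [[0.304, 0.953, -0.001], [0.953, -0.304, 0.001], [0.0, -0.001, -1.0]]
force: [-4.4, 3.9, 1.8]
grip_width: -0.0001
```

{"name": "step_arm", "arguments": {
  "moves": [
    [[0,0,-1.5,-0.0004,0.002,0,0],[0,0,-1.5,-0.0004,0.002,0,0],[0,0,-1.5,-0.0004,0.002,0,0],[0,0,-1.5,-0.0004,0.002,0,0]]
  ]
}}

```text
t: 7.3
ee_pos: [0.5365, -0.1288, 0.0763]
tool_rot: [[0.203, 0.979, -0.0], [0.979, -0.203, -0.0], [-0.0, -0.0, -1.0]]
force: [-1.9, 0.9, -0.4]
grip_width: -0.0003
```

{"name": "step_arm", "arguments": {
  "moves": [
    [[0,0,-1.5,-0.0004,0.002,0,0],[0,0,-1.5,-0.0004,0.002,0,0],[0,0,-1.5,-0.0004,0.002,0,0],[0,0,-1.5,-0.0004,0.002,0,0]]
  ]
}}

```text
t: 7.7
ee_pos: [0.5437, -0.1315, 0.0762]
tool_rot: [[0.099, 0.995, -0.001], [0.995, -0.099, 0.0], [0.0, -0.001, -1.0]]
force: [-4.9, 3.4, 0.8]
grip_width: 0.0
```

Run:
```python
from h import *
s=sensors.sense(); print(s['ee_pos'],np.round(s['joint_pos'],1),s['force'])
w=wcam();cv2.imwrite('pics/w7.png',w[3][:,:,::-1])
```

```text
[ 0.5437219  -0.13145967  0.07619758] [-13.8  32.1  31.2 109.5 -23.1  44.7  24.5] [-4.87764429  3.40811789  0.78483973]
```

View pics/w7.png

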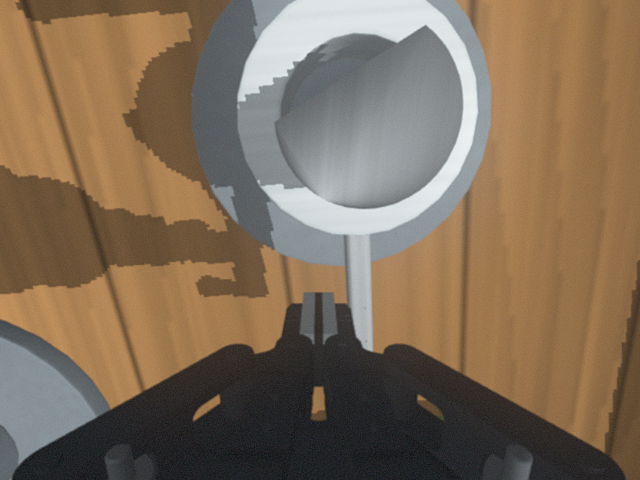

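{"name": "step_arm", "arguments": {
  "moves": [
    [[0,0,-1.5,-0.0004,0.002,0,0],[0,0,-1.5,-0.0004,0.002,0,0],[0,0,-1.5,-0.0004,0.002,0,0],[0,0,-1.5,-0.0004,0.002,0,0]]
  ]
}}

```text
t: 8.15
ee_pos: [0.5518, -0.1336, 0.0762]
tool_rot: [[-0.006, 1.0, -0.001], [1.0, 0.006, 0.0], [0.0, -0.001, -1.0]]
force: [-3.9, 2.6, -0.7]
grip_width: -0.0
```

{"name": "step_arm", "arguments": {
  "moves": [
    [[0,0,-1.5,-0.0004,0.002,0,0],[0,0,-1.5,-0.0004,0.002,0,0],[0,0,-1.5,-0.0004,0.002,0,0]]
  ]
}}

```text
t: 8.45
ee_pos: [0.5585, -0.135, 0.0765]
tool_rot: [[-0.084, 0.996, 0.001], [0.996, 0.084, -0.001], [-0.001, 0.001, -1.0]]
force: [-0.6, 0.8, 0.3]
grip_width: -0.0
```

{"name": "step_arm", "arguments": {
  "moves": [
    [[0,0,-1.5,-0.0004,0.002,0,0],[0,0,-1.5,-0.0004,0.002,0,0]]
  ]
}}

```text
t: 8.65
ee_pos: [0.5622, -0.1352, 0.0764]
tool_rot: [[-0.136, 0.991, 0.0], [0.991, 0.136, -0.0], [-0.0, 0.0, -1.0]]
force: [-0.1, 0.4, 0.0]
grip_width: 0.0001
```

Run:
```python
from h import *
s=sensors.sense(); print(s['ee_pos'],np.round(s['joint_pos'],1),s['force'])
w=wcam();cv2.imwrite('pics/w8.png',w[3][:,:,::-1])
```

```text
[ 0.5622402  -0.13522238  0.07638428] [-10.7  32.9  27.7 106.8 -20.7  45.3  35.7] [-0.14362282  0.41397612  0.01686892]
```

View pics/w8.png

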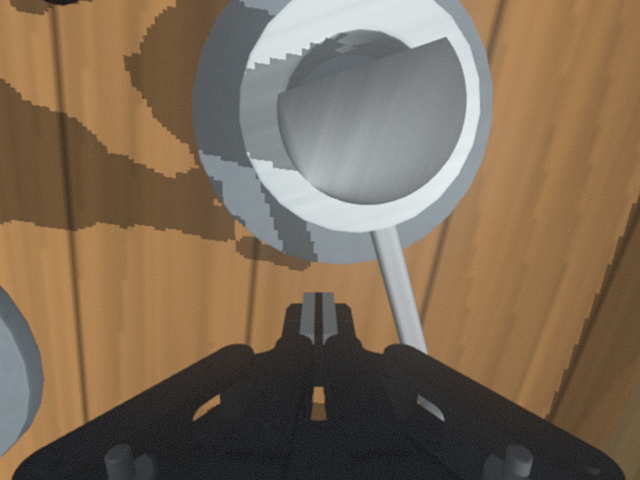

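The collar has snapped ahead: the arm in the image is square to the chord and the force is near zero. I back off, rise and look.

{"name": "step_arm", "arguments": {
  "moves": [
    [[0,0,0,0,-0.015,0,0],[0,0,0,0,-0.01,-0.015,0],[0,0,0,0,0,-0.04,0],[0,0,0,0,0,-0.04,0],[0,0,0,0,0,-0.04,0]]
  ]
}}

```text
t: 9.2
ee_pos: [0.5369, -0.1386, 0.2129]
tool_rot: [[-0.134, 0.991, -0.0], [0.991, 0.134, -0.0], [-0.0, -0.0, -1.0]]
force: [1.3, -0.4, 0.1]
grip_width: 0.0002
```

{"name": "step_arm", "arguments": {
  "moves": [
    [[0,0,0,0,0,-0.03,0],[0,0,0,0,0,0,0],[0,0,0,0,0,0,0]]
  ]
}}

```text
t: 9.5
ee_pos: [0.5373, -0.1383, 0.2415]
tool_rot: [[-0.134, 0.991, 0.001], [0.991, 0.134, 0.0], [0.0, 0.001, -1.0]]
force: [-0.6, 0.1, -1.0]
grip_width: -0.0002
```

Run:
```python
from h import *
s=sensors.sense(); print(s['ee_pos'],np.round(s['joint_pos'],1),s['force'])
w=wcam();cv2.imwrite('pics/w9.png',w[3][:,:,::-1])
c=cams();cv2.imwrite('pics/si9.png',cv2.resize(c['side'][3][190:340,290:440,::-1],None,fx=4,fy=4))
cv2.imwrite('pics/sc9.png',cv2.resize(c['scene'][3][170:320,200:350,::-1],None,fx=4,fy=4))
import pickle;pickle.dump((c,w),open('c9.pkl','wb'))
```

```text
[ 0.53731368 -0.13828705  0.24150006] [-16.3  18.3  34.  102.9 -11.5  62.2  29.4] [-0.63617252  0.10134806 -1.00443601]
```

View pics/w9.png

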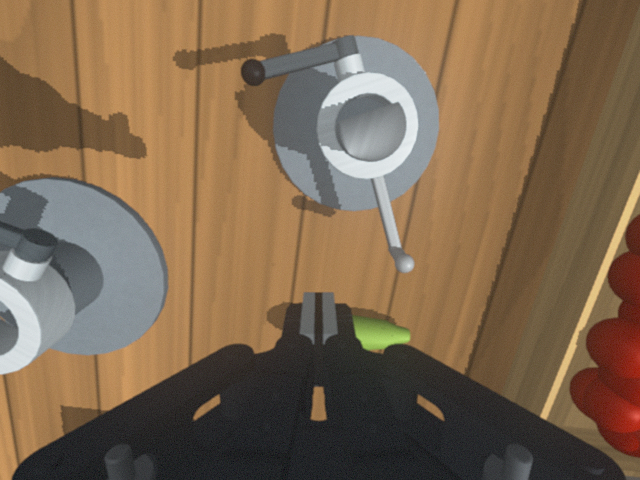

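View pics/si9.png

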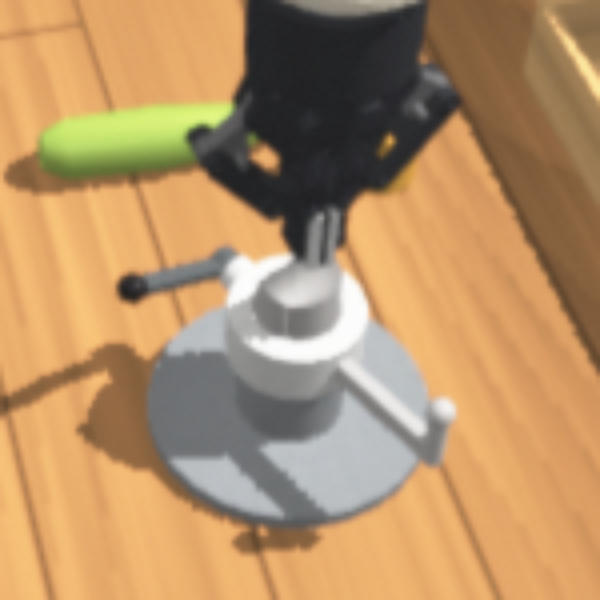

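View pics/sc9.png

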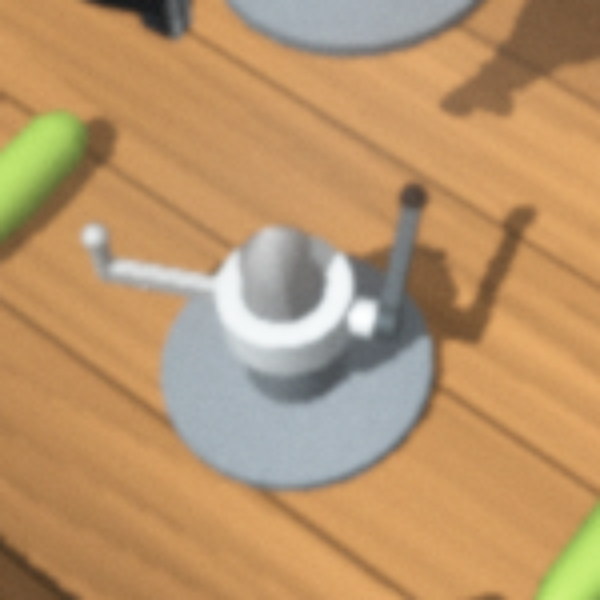

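Run:
```python
from h import *
import pickle;c,w=pickle.load(open('c9.pkl','rb'))
A=np.array([.566,-.053])
for k,cs,uv in [('ball',[w,c['scene'],c['side']],[(404,264),(223.5,229),(400.2,292.2)]),('tip',[w,c['scene'],c['side']],[(253,72),(302.7,218.7),(322.5,261.5)]),('hub',[w,c['scene'],c['side']],[(348,47),(296.5,249.5),(346.5,256)])]:
    x,e=tri(cs,uv);d=x[:2]-A;print(k,x.round(4),e.round(4),np.hypot(*d).round(4),np.degrees(np.arctan2(d[1],d[0])).round(1))
x=onz(w,404,264,.117);print(x)
```

```text
ball [ 0.6124 -0.1535  0.114 ] 0.0027 0.1107 -65.2
tip [ 0.4751 -0.0262  0.1085] 0.0016 0.0948 163.6
hub [0.5401 0.004  0.0801] 0.0046 0.0626 114.5
[ 0.61107176 -0.15299265  0.117     ]
```

{"name": "step_arm", "arguments": {
  "moves": [
    [[0,0,-8.5,0,0,0,0],[0,0,-8.5,0,0,0,0],[0,0,0,0,0,0,0]]
  ]
}}

```text
t: 9.95
ee_pos: [0.5368, -0.1385, 0.2405]
tool_rot: [[-0.42, 0.907, -0.001], [0.907, 0.42, 0.0], [0.001, -0.001, -1.0]]
force: [-0.1, -0.9, 0.4]
grip_width: -0.0
```

{"name": "step_arm", "arguments": {
  "moves": [
    [[0,0,0,0.032,0.003,0,0],[0,0,0,0.032,0.003,0,0],[0,0,0,0.032,0.003,0,0],[0,0,0,0.0305,0.003,0,0],[0,0,0,0,0,0,0]]
  ]
}}

```text
t: 10.45
ee_pos: [0.4942, -0.0149, 0.2407]
tool_rot: [[-0.417, 0.909, -0.001], [0.909, 0.417, 0.001], [0.002, -0.001, -1.0]]
force: [0.3, -1.3, -0.6]
grip_width: -0.0
```

{"name": "step_arm", "arguments": {
  "moves": [
    [[0,0,0,0,0,0.03,0],[0,0,0,0,0,0.03,0],[0,0,0,0,0,0.03,0],[0,0,0,0,0,0.02,0],[0,0,0,0,0,0,0]]
  ]
}}

```text
t: 10.95
ee_pos: [0.4937, -0.0191, 0.1288]
tool_rot: [[-0.414, 0.91, -0.005], [0.91, 0.414, -0.001], [0.001, -0.005, -1.0]]
force: [0.7, 0.5, 0.7]
grip_width: 0.0
```

Run:
```python
from h import *
s=sensors.sense(); print(s['ee_pos'],np.round(s['joint_pos'],1),s['force'])
p=s['ee_pos'];h=np.array([.5405,.0024]);d=p[:2]-h;print('along',d@[-.9085,-.4179],'radial off',d@[-.4179,.9085])
c=cams();cv2.imwrite('pics/si10.png',cv2.resize(c['side'][3][190:340,290:440,::-1],None,fx=4,fy=4))
cv2.imwrite('pics/sc10.png',cv2.resize(c['scene'][3][170:320,200:350,::-1],None,fx=4,fy=4))
```

```text
[ 0.49374314 -0.01914343  0.1288434 ] [-23.2  19.9  25.9 116.6 -11.8  46.2  34. ] [0.68176679 0.52734692 0.73322839]
along 0.05148161078802687 radial off -3.251473832795574e-05
```

View pics/si10.png

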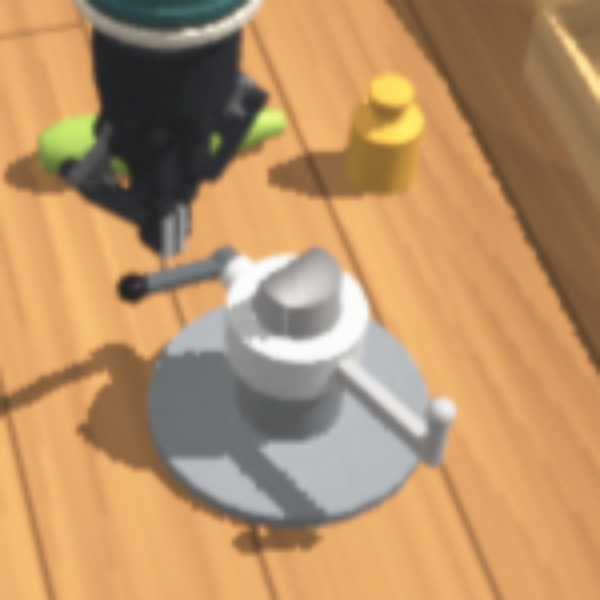

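View pics/sc10.png

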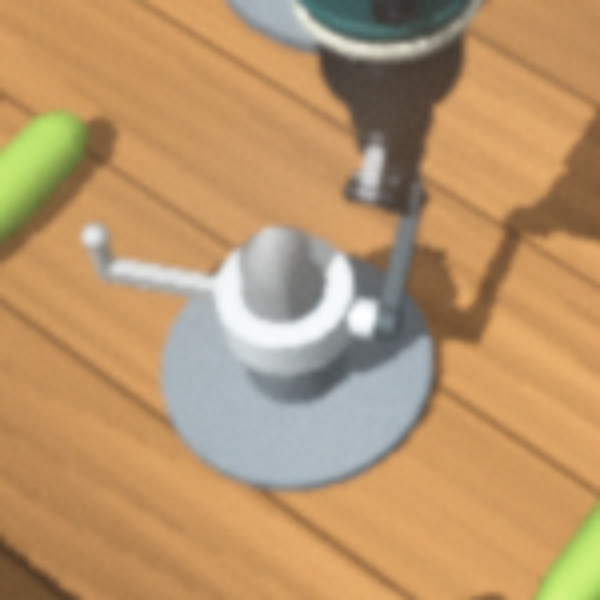

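{"name": "step_arm", "arguments": {
  "moves": [
    [[0,0,0,0,0,0.008,0],[0,0,0,0,0,0.006,0],[0,0,0,0,0,0.002,0],[0,0,0,0,0,0.002,0]]
  ]
}}

```text
t: 11.45
ee_pos: [0.4953, -0.0185, 0.1133]
tool_rot: [[-0.418, 0.909, 0.0], [0.909, 0.418, -0.0], [-0.0, 0.0, -1.0]]
force: [0.1, -0.0, 0.2]
grip_width: 0.0002
```

{"name": "step_arm", "arguments": {
  "moves": [
    [[0,0,0,0,0,0.0015,0],[0,0,0,0,0,0.0015,0],[0,0,0,0,0,0.0015,0]]
  ]
}}

```text
t: 11.75
ee_pos: [0.4953, -0.0185, 0.1088]
tool_rot: [[-0.418, 0.909, 0.0], [0.909, 0.418, -0.0], [-0.0, 0.0, -1.0]]
force: [0.2, 0.1, -0.3]
grip_width: -0.0002
```

{"name": "step_arm", "arguments": {
  "moves": [
    [[0,0,0,0,0,0.0015,0],[0,0,0,0,0,0.0015,0],[0,0,0,0,0,0.0015,0]]
  ]
}}

```text
t: 12.05
ee_pos: [0.4954, -0.0186, 0.1044]
tool_rot: [[-0.418, 0.909, 0.0], [0.909, 0.418, -0.0], [-0.0, 0.0, -1.0]]
force: [-1.0, -1.2, 5.7]
grip_width: 0.0002
```

{"name": "step_arm", "arguments": {
  "moves": [
    [[0,0,0,0,0,0.0015,0],[0,0,0,0,0,0.0015,0],[0,0,0,0,0,0.0015,0]]
  ]
}}

```text
t: 12.35
ee_pos: [0.4953, -0.0186, 0.0999]
tool_rot: [[-0.418, 0.909, 0.0], [0.909, 0.418, -0.0], [-0.0, 0.0, -1.0]]
force: [-1.5, -0.1, 6.1]
grip_width: 0.0002
```

{"name": "step_arm", "arguments": {
  "moves": [
    [[0,0,0,0,0,0.0015,0],[0,0,0,0,0,0.0015,0],[0,0,0,0,0,0.0015,0]]
  ]
}}

```text
t: 12.65
ee_pos: [0.4952, -0.0187, 0.0954]
tool_rot: [[-0.417, 0.909, 0.0], [0.909, 0.417, -0.0], [-0.0, -0.0, -1.0]]
force: [-3.3, -0.8, 6.2]
grip_width: 0.0002
```

{"name": "step_arm", "arguments": {
  "moves": [
    [[0,0,0,0,0,0.0015,0],[0,0,0,0,0,0.0015,0]]
  ]
}}

```text
t: 12.85
ee_pos: [0.4952, -0.0187, 0.0924]
tool_rot: [[-0.418, 0.909, -0.0], [0.909, 0.418, -0.0], [-0.0, -0.0, -1.0]]
force: [-2.8, -1.4, 4.9]
grip_width: -0.0002
```

{"name": "step_arm", "arguments": {
  "moves": [
    [[0,0,0,0,0,0.001,0],[0,0,0,0,0,0.001,0]]
  ]
}}

```text
t: 13.05
ee_pos: [0.4951, -0.0187, 0.0903]
tool_rot: [[-0.417, 0.909, -0.0], [0.909, 0.417, -0.0], [-0.0, -0.0, -1.0]]
force: [-3.5, -1.6, 5.5]
grip_width: -0.0001
```

{"name": "step_arm", "arguments": {
  "moves": [
    [[0,0,0,0,0,0.001,0],[0,0,0,0,0,0.001,0]]
  ]
}}

```text
t: 13.25
ee_pos: [0.495, -0.0188, 0.0883]
tool_rot: [[-0.417, 0.909, -0.0], [0.909, 0.417, -0.0], [0.0, -0.0, -1.0]]
force: [-3.3, -1.0, 5.9]
grip_width: 0.0001
```

{"name": "step_arm", "arguments": {
  "moves": [
    [[0,0,0,0,0,0.001,0],[0,0,0,0,0,0.001,0]]
  ]
}}

```text
t: 13.45
ee_pos: [0.495, -0.0188, 0.0863]
tool_rot: [[-0.417, 0.909, -0.001], [0.909, 0.417, -0.0], [0.0, -0.001, -1.0]]
force: [-2.1, -0.5, 6.1]
grip_width: 0.0001
```

{"name": "step_arm", "arguments": {
  "moves": [
    [[0,0,0,0,0,0.0005,0],[0,0,0,0,0,0.0005,0]]
  ]
}}

```text
t: 13.65
ee_pos: [0.4949, -0.0188, 0.0853]
tool_rot: [[-0.417, 0.909, -0.001], [0.909, 0.417, -0.0], [0.0, -0.001, -1.0]]
force: [-4.1, -1.3, 6.1]
grip_width: 0.0
```

{"name": "step_arm", "arguments": {
  "moves": [
    [[0,0,0,0,0,0.0005,0],[0,0,0,0,0,0,0]]
  ]
}}

```text
t: 13.85
ee_pos: [0.4949, -0.0188, 0.0848]
tool_rot: [[-0.417, 0.909, -0.001], [0.909, 0.417, -0.0], [0.0, -0.001, -1.0]]
force: [-2.3, -1.1, 3.1]
grip_width: 0.0002
```

{"name": "step_arm", "arguments": {
  "moves": [
    [[0,0,0,0,0,0.0005,0],[0,0,0,0,0,0,0]]
  ]
}}

```text
t: 14.05
ee_pos: [0.495, -0.0187, 0.0843]
tool_rot: [[-0.417, 0.909, -0.001], [0.909, 0.417, -0.0], [0.0, -0.001, -1.0]]
force: [-4.4, -2.5, 4.4]
grip_width: 0.0003
```

{"name": "step_arm", "arguments": {
  "moves": [
    [[0,0,0,0,0,0.0005,0],[0,0,0,0,0,0,0]]
  ]
}}

```text
t: 14.25
ee_pos: [0.495, -0.0188, 0.0838]
tool_rot: [[-0.417, 0.909, -0.001], [0.909, 0.417, -0.0], [0.0, -0.001, -1.0]]
force: [-3.7, -1.4, 6.1]
grip_width: 0.0001
```

{"name": "step_arm", "arguments": {
  "moves": [
    [[0,0,0,0,0,0.0005,0],[0,0,0,0,0,0,0]]
  ]
}}

```text
t: 14.45
ee_pos: [0.495, -0.0187, 0.0834]
tool_rot: [[-0.417, 0.909, -0.001], [0.909, 0.417, -0.0], [0.0, -0.001, -1.0]]
force: [-5.1, -1.7, 8.6]
grip_width: 0.0002
```

{"name": "step_arm", "arguments": {
  "moves": [
    [[0,0,0,0,0,0.0005,0],[0,0,0,0,0,0,0]]
  ]
}}

```text
t: 14.65
ee_pos: [0.495, -0.0187, 0.083]
tool_rot: [[-0.417, 0.909, -0.0], [0.909, 0.417, -0.0], [0.0, -0.0, -1.0]]
force: [-5.7, -0.8, 11.1]
grip_width: -0.0003
```

{"name": "step_arm", "arguments": {
  "moves": [
    [[0,0,0,0,0,0.0004,0],[0,0,0,0,0,0,0]]
  ]
}}

```text
t: 14.85
ee_pos: [0.495, -0.0187, 0.0827]
tool_rot: [[-0.417, 0.909, -0.0], [0.909, 0.417, 0.0], [0.0, -0.0, -1.0]]
force: [-7.1, -1.4, 13.6]
grip_width: 0.0001
```

{"name": "step_arm", "arguments": {
  "moves": [
    [[0,0,0,0,0,0,0],[0,0,0,0,0,0,0]]
  ]
}}

```text
t: 15.05
ee_pos: [0.495, -0.0187, 0.0827]
tool_rot: [[-0.417, 0.909, -0.0], [0.909, 0.417, 0.0], [0.0, -0.0, -1.0]]
force: [-6.1, -1.1, 14.8]
grip_width: -0.0
```

{"name": "step_arm", "arguments": {
  "moves": [
    [[0,0,0,0,0,-0.002,0],[0,0,0,0,0,-0.005,0],[0,0,0,0,0,-0.02,0],[0,0,0,0,0,-0.04,0],[0,0,0,0,0,-0.04,0]]
  ]
}}

```text
t: 15.55
ee_pos: [0.4949, -0.0186, 0.1906]
tool_rot: [[-0.417, 0.909, -0.001], [0.909, 0.417, -0.001], [-0.0, -0.001, -1.0]]
force: [0.6, -0.2, 0.7]
grip_width: 0.0002
```

{"name": "step_arm", "arguments": {
  "moves": [
    [[0,0,0,-0.03,-0.02,-0.03,0],[0,0,0,-0.03,-0.02,0,0],[0,0,0,0,0,0,0],[0,0,0,0,0,0,0]]
  ]
}}

```text
t: 15.95
ee_pos: [0.4839, -0.0902, 0.2197]
tool_rot: [[-0.416, 0.909, 0.001], [0.909, 0.416, 0.0], [-0.0, 0.001, -1.0]]
force: [-0.0, 0.2, 0.1]
grip_width: 0.0
```

Run:
```python
from h import *
s=sensors.sense(); print(s['t'],s['ee_pos'],s['force'])
w=wcam();c=cams();cv2.imwrite('pics/w11.png',w[3][:,:,::-1])
cv2.imwrite('pics/si11.png',cv2.resize(c['side'][3][190:340,290:440,::-1],None,fx=4,fy=4))
cv2.imwrite('pics/sc11.png',cv2.resize(c['scene'][3][170:320,200:350,::-1],None,fx=4,fy=4))
import pickle;pickle.dump((c,w),open('c11.pkl','wb'))
```

```text
15.95 [ 0.4839391  -0.09015175  0.21972981] [-0.0326078   0.2421292   0.08359961]
```

View pics/w11.png

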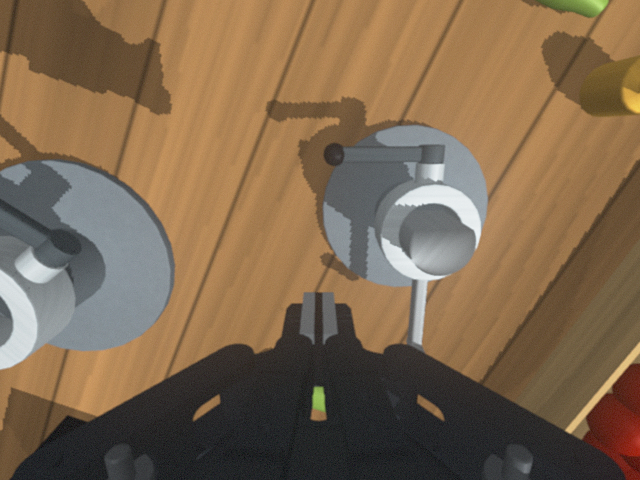

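View pics/si11.png

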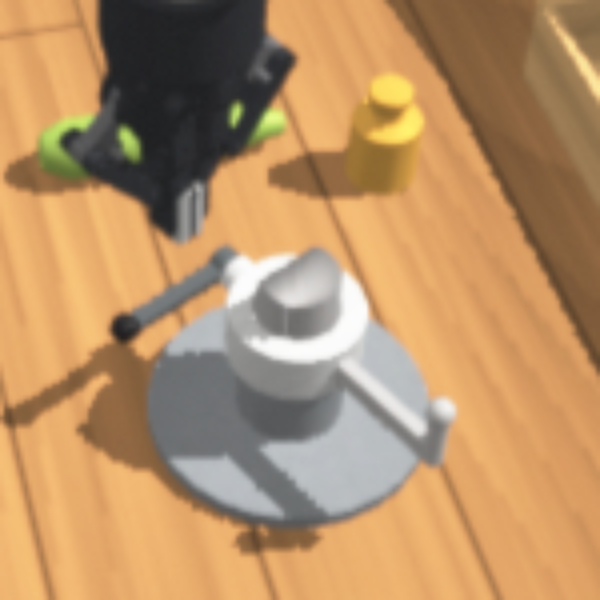

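View pics/sc11.png

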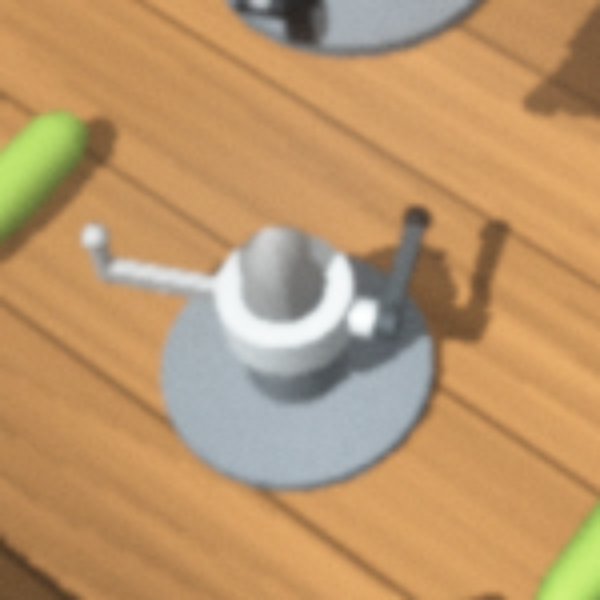

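Run:
```python
from h import *
import pickle;c,w=pickle.load(open('c11.pkl','rb'))
x,e=tri([w,c['scene'],c['side']],[(334,154),(303.7,224.2),(321,271.2)]);print(x,e)
from plant import robot
print(robot.hand_in())
```

```text
[ 0.47032571 -0.02842022  0.07820123] 0.002004701403976679
the job is handed in; nothing more can be done
None
```

I turned the collar onto the flat, tightened the lever on it and handed the job in at about 16 s. I worked on the smaller grey post and left the purple one alone; hand-in gave no verdict.

- **Collar:** I pushed the bag arm anticlockwise by about 67° (1.17 rad). Near the end it snapped ahead of the fingers and the force fell to almost zero. The pictures afterwards show the arm square to the flat. The highest reading while pushing was about 10 N, read only at the end of each call.
- **Lever:** It moved at 3 to 6 N, past the point where it would block off the flat. The force then climbed about 6 N per mm, close to the given 5 N per mm. I stopped at 14.8 N downward, about 16 N in all. That is just over the 10 to 15 N band but well under 25 N.
- **Last checks:** After letting go, the lever's ball measured 78 mm high, so the lever stands about level. That agrees with about 0.41 rad, but the cameras are only good to about 0.03 rad. So the tightness rests mainly on the force climb. The collar did not shift while I tightened. The gripper was clear, with the force reading near zero.
- **Vegetables and weight:** The weight and the courgettes, where in view, looked unmoved in the last pictures; I did not measure them.

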